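# Pin a stack of turning rounds on the glue-up jig

## Task

The three wooden rounds for a laminated turning blank lie askew on the round glue-up jig: line up their bores without changing their order. Then take the steel alignment rod from its stand and pass it through all three rounds into the jig's hidden bore, feeling for that bore gently and never forcing the rod, until its collar sits fully home on the top round; let go of it. Leave the mallet, the glue bottle and the offcut alone.

Things in the scene. Friction and masses are not known exactly. Their poses are not given: they have to be found in the camera images.
- jig: Fixed plywood disc on the bench, 160 mm across, 34 mm high. Origin at the centre of its underside, z up. A vertical bore 19 mm across goes right through it (rim chamfered about 1 mm); the bore's axis lies 6 mm off the disc's centre, in a direction that differs each time, is not measured, and is not the jig's yaw. The rounds cover it.
- round_low_centre (a point): Centre (half-way up) of the lowest wooden round: a loose ring 54 mm across, 14 mm thick, with a 19 mm bore on its axis, about 50 g, lying flat on the jig; z is its axis. The three rounds lie off the jig's centre by up to 10 mm, each to another side.
- round_mid_centre (a point): Centre of the middle round, the same size, lying on the lowest one.
- round_top_centre (a point): Centre of the top round, the same size, lying on the middle one. All three together are 42 mm high.
- stand: Fixed dark wooden block 70 x 70 x 80 mm with a vertical through hole 19 mm across in its centre, in which the rod stands. Origin at the centre of its underside.
- rod_handle (a point): Centre of the round wooden handle (24 mm across, 54 mm long) of the loose alignment rod, about 160 g, upright in the stand; z points up along the rod. Below the handle: a steel collar 30 mm across, 6 mm thick, underside 35 mm below this point, resting on the stand; a steel shank 16 mm across, 64 mm long; a conical nose 8 mm long.
- rod_tip (a point): Centre of the flat end (12 mm across) of the rod's nose, 107 mm below the handle's centre and 72 mm below the collar's underside. With the rod home, the collar rests on the top round and the tip is 30 mm below the jig's top.
- mallet: Bystander: wooden joiner's mallet lying on its side, head 65 x 130 x 80 mm, handle to +x. Origin at the centre of the head's underside.
- glue: Bystander: white plastic bottle 56 mm across, 130 mm high. Origin at its foot.
- offcut: Bystander: dark wood offcut 120 x 50 x 30 mm. Origin at the centre of its underside.

How it is judged:
By the outcome, as a careful person would: the job done as asked, in the order asked, and still so for the second after the job is handed in, with the robot touching nothing.
It also fails if it takes over 72 s, if anything falls off the work surface, if the arm or the gripper's body presses on something with over 40 N, if the wrist force passes 120 N, or if a joint passes its speed limit or range.

## Robot

A 7-joint arm with a two-finger parallel gripper is mounted at the origin on the work surface. World frame = base frame: x ahead of the robot, y to its left, z up, the work surface at z = 0. Lengths are in mm, angles in degrees, forces in N, time in s.
With the tool pointing down it reaches from about 425 to 925 mm from the base axis. Payload 6.8 kg.
Tool frame: the origin (TCP) lies on the centre line of the jaws, within the pads' length; the fingertips stand 19 mm ahead of it and the grasp point (between the pads) is the TCP; z points along the fingers, y is the line along which they close (so a half turn about z gives the same grasp; the last joint's range is limited). The gripper opens to 88 mm and grips with 3 to 60 N. Pads are 20 mm wide; open, the fingers measure 115 mm over their backs; the gripper's body (75 mm by 178 mm) begins 61 mm behind the grasp point.
Start: joints at [69.609, 27.33, 1.283, 89.118, -0.659, 63.558, -4.761], TCP at [165.566, -654.396, 241.664] pointing down, gripper open.
Joint ranges: [-169.35, 169.35], [-19.33, 120.38], [-80.79, 83.38], [13.8, 139.57], [-78.32, 258.32], [9.67, 109.79], [-169.56, 169.56]. Speed limits (degrees/s): [136.94, 136.94, 180, 180, 180, 180, 180].

## Interface

Orientations are given as [roll, pitch, yaw] about the fixed x, y, z axes, in that order (R = Rz(yaw) Ry(pitch) Rx(roll)).
In Python, from bench import manip gives the robot as it stands.
- The arm moves only by the tool send_rows, never from a script. Its argument "increments" is a list of rows, each a list of 7 numbers: the finger opening in m, from 0 to 0.0878, then the shift along the tool's x, y, z in m, then the turn, a rotation vector about the tool's x, y, z in degrees. In form: [[fingers, dx, dy, dz, ax, ay, az], ...]. A call has exactly 5 rows; each row is the pose to reach, as a shift and turn from the pose commanded when the call began, along the tool's axes at that moment; what a row does not reach only later rows make up. A row lasts 1/12 s, in which the tool goes at most 41.7 mm and 7.16 degrees, less where a joint would pass 70% of its speed; a pose out of reach is approached as far as the arm can. A call with a gripper value outside its range is refused whole. The fingers move at their own pace and stop on an object; "squeeze" is the grip in N (left out, the last holds). Time passes only in rows, so rows that repeat a pose let the fingers close, or fill a call up. It gives the time, the measured TCP pose, the force, the opening and the grip force at its end, in the units of the state.
- manip.read_state(): the state, without advancing time (a new reading comes with each control period).
- manip.snapshot(name): name is "side" or "top" or "wrist"; returns a dict with "pixels" (420x560x3 uint8, blue, green, red), "range_z" (420x560 float32, mm along the optical axis (not along the pixel's ray), 0 where there is no reading), "mtx" (3x3 intrinsics, pixels), "eye" and "orientation" of the camera in the world; the wrist camera has in their place "mount" (4x4, takes a point from camera to tool coordinates, whose origin is the TCP and whose axes are the flange's). Camera axes: x right, y down, z forward; pixel columns grow to the right and rows downward; lengths in mm; the calibration is good to about 2 mm. A picture is of the moment at which its call begins: read the wrist's pose just before it.
- manip.sign_off(): hands the job in; it is judged then, once.
Trained networks look in a picture, given as the dict that the camera call returned (one of the last four; its "shot" number tells which), for a name from the list of things; names that differ only in an ending like _2 or _b are one class to them, and where a whole thing is asked for, a point or a joint stands for the part that bears it (a point fixed in the world has none). Each returns a list of dicts, best first, with "p" (0 to 1); they miss things now and then, are a little off and sometimes report something else, mostly with a low value. They report only what shows in the picture. A call takes as long as a camera call.
- manip.find_in(target, picture): "extent" ([centre column, centre row, width, height] in pixels, round what is visible of it).
- manip.silhouettes(target, picture): "mask" (420x560 bool, what is visible of it) and "extent" ([centre column, centre row, width, height] in pixels, round what is visible of it).
- manip.place_of(target, picture): "xy" ([column, row] in pixels: a listed point, or the origin of a listed thing).
The state is a dict: "t": time; "q": joint angles; "dq": joint speeds; "joint_torque": joint torques, N m; "tcp_pos": TCP position; "eef_rot": TCP orientation; "contact_force": force on the tool from outside, world axes, zero at the start; "torque": the same for the moment, N m; "gripper_width": finger opening in mm; "grasp_force": force on a finger pad.
Only numpy, scipy, OpenCV 4.12 (cv2) and the standard library are available. Lean on these libraries where they do the work, as an engineer would, in place of code of your own. Each camera call takes 0.05 s, during which the arm holds its last target. There are 200 camera calls.

## Working session

There is one attempt and no reset: what is moved stays moved. The work goes in short steps, Python scripts to look and compute and a tool call to move; the robot and the scene stay as the last step left them, time stands still between calls to the robot, and variables do not carry over. Pictures are saved under pics/ and viewed, at most 10 in all, crops included, and the job is handed in when it is done.

Besides the shell and the picture viewer there is one more tool, called after ">>>" as name(argument=value, ...), one argument or row to a line, values as JSON. send_rows: Moves the arm, as the interface text tells. Its arguments: {"type":"object","properties":{"increments":{"type":"array","items":{"type":"array","items":{"type":"number"}}},"squeeze":{"type":"number"}},"required":["increments"]}

```bash
ls; mkdir -p pics; cat > h.py <<'E'
import numpy as np, cv2
from bench import manip
from scipy.spatial.transform import Rotation as R
def cam(s,st=None):
    if 'mount' in s:
        T=np.eye(4); T[:3,:3]=R.from_euler('xyz',st['eef_rot'],degrees=True).as_matrix(); T[:3,3]=st['tcp_pos']
        return T@np.array(s['mount'])
    T=np.eye(4); o=np.array(s['orientation'],float)
    T[:3,:3]=o if o.shape==(3,3) else R.from_euler('xyz',o,degrees=True).as_matrix()
    T[:3,3]=s['eye']; return T
def ray_z(s,T,uv,z):
    K=np.array(s['mtx']); d=T[:3,:3]@np.linalg.solve(K,[uv[0],uv[1],1]); 
    return T[:3,3]+d*(z-T[2,3])/d[2]
def cloud(s,T):
    K=np.array(s['mtx']); z=s['range_z']; v,u=np.indices(z.shape)
    P=np.stack([(u-K[0,2])/K[0,0]*z,(v-K[1,2])/K[1,1]*z,z],-1)
    return P@T[:3,:3].T+T[:3,3]
E
python3 - <<'E'
from h import *
st=manip.read_state(); print({k:np.round(st[k],2) for k in ('t','tcp_pos','eef_rot','contact_force','gripper_width')})
for n in ('top','side'):
    s=manip.snapshot(n); cv2.imwrite(f'pics/{n}.png',s['pixels'])
    T=cam(s); print(n,s['orientation'],s['eye']); P=cloud(s,T)
    for t,z in (('jig',34),('round_low_centre',41),('round_mid_centre',55),('round_top_centre',69),('stand',0),('rod_handle',115),('rod_tip',8),('mallet',0),('glue',0),('offcut',0)):
        r=manip.place_of(t,s)[:2]
        for a in r: 
            u,v=np.clip(np.round(a['xy']).astype(int),0,[559,419]); print(t,np.round(a['p'],2),np.round(a['xy']),np.round(ray_z(s,T,a['xy'],z)),np.round(P[v,u]))
E
```

```text
pics
{'t': np.float64(0.0), 'tcp_pos': array([ 165.4 , -653.85,  240.69]), 'eef_rot': array([-1.799e+02,  1.000e-02,  1.420e+01]), 'contact_force': array([ 0.59,  0.85, -0.24]), 'gripper_width': np.float64(88.02)}
top [-167.86105673   -0.33318174  -88.83507116] [477.55330981   2.59140131 849.57560705]
round_mid_centre 0.62 [363. 309.] [ 483. -146.   55.] [ 483. -157.    2.]
round_top_centre 0.61 [368. 302.] [ 494. -154.   69.] [ 494. -155.   61.]
stand 0.77 [180. 295.] [502. 182.   0.] [499. 164.  81.]
rod_handle 0.86 [162. 295.] [498. 185. 115.] [497. 179. 142.]
rod_tip 0.17 [178. 295.] [501. 184.   8.] [499. 166.  87.]
mallet 0.62 [196. 163.] [758. 166.   0.] [731. 151.  80.]
glue 0.96 [344. 166.] [ 758. -124.    0.] [ 732. -113.   78.]
offcut 0.71 [285. 157.] [775.  -8.   0.] [764.  -8.  30.]
offcut 0.46 [195. 162.] [761. 168.   0.] [733. 153.  80.]
side [-121.25911716   -1.42259165  -25.68760583] [ 308.89516419 -634.78417276  528.84958997]
jig 0.56 [233. 335.] [ 475. -178.   34.] [ 476. -178.   34.]
round_low_centre 0.82 [237. 316.] [ 492. -153.   41.] [ 485. -172.   60.]
round_mid_centre 0.75 [229. 309.] [ 482. -149.   55.] [ 475. -167.   73.]
round_top_centre 0.91 [234. 300.] [ 491. -148.   69.] [ 492. -142.   63.]
stand 0.94 [180. 227.] [497. 170.   0.] [490. 138.  20.]
rod_handle 0.56 [175. 175.] [498. 170. 115.] [498. 171. 115.]
rod_handle 0.19 [374. 278.] [ 662. -234.  115.] [ 740. -145.   24.]
mallet 0.72 [299. 206.] [755. 147.   0.] [735. 111.  25.]
glue 0.74 [375. 282.] [ 755. -131.    0.] [ 742. -147.   15.]
glue 0.63 [226. 312.] [495. -96.   0.] [ 471. -166.   68.]
offcut 0.7 [344. 239.] [776.   1.   0.] [755. -28.  25.]
```

```bash
python3 - <<'E'
from h import *
a=cv2.imread('pics/top.png');b=cv2.imread('pics/side.png')
cv2.imwrite('pics/both.png',np.hstack([cv2.resize(a[220:400,100:460],None,fx=1.1,fy=1.6),cv2.resize(b[140:400,100:460],(396,288))]))
def circ(P,zlo,zhi,c,r):
    m=(P[...,2]>zlo)&(P[...,2]<zhi)&(np.hypot(P[...,0]-c[0],P[...,1]-c[1])<r); return P[m]
for n in ('top','side'):
    s=manip.snapshot(n); P=cloud(s,cam(s))
    for nm,zl,zh,c,r in (('jigtop',30,38,(490,-155),110),('top',72,80,(490,-155),50),('mid',60,65,(490,-155),50),('low',46,51,(490,-155),50),('handle',136,150,(498,170),40),('handleside',105,135,(498,170),40),('stand',77,84,(498,170),60)):
        Q=circ(P,zl,zh,c,r)
        if len(Q)>5: print(n,nm,len(Q),Q.min(0).round(1),Q.max(0).round(1),Q.mean(0).round(1), cv2.minEnclosingCircle(Q[:,:2].astype(np.float32)))
E
```

```text
top jigtop 5371 [ 406.1 -229.3   30.2] [564.3 -71.   38. ] [ 483.2 -149.7   34.7] ((484.7630615234375, -150.56967163085938), 80.09355163574219)
top top 715 [ 462.9 -174.3   72.2] [ 515.8 -121.    79.9] [ 489.6 -147.2   76.3] ((489.8191833496094, -147.72972106933594), 27.01420783996582)
top mid 262 [ 452.5 -170.7   60. ] [ 497.8 -120.    65. ] [ 469.5 -144.3   62.4] ((476.7176208496094, -144.67599487304688), 27.67254638671875)
top handle 186 [487.7 169.3 136.7] [509.3 192.1 143.8] [498.4 180.4 140. ] ((498.46624755859375, 180.7894744873047), 11.730091094970703)
top handleside 63 [486.7 168.9 105.2] [509.  191.1 134.6] [497.8 172.1 119.5] ((498.7045593261719, 181.1239013671875), 12.387273788452148)
top stand 1424 [452.8 135.2  77.1] [544.2 226.1  84. ] [498.  179.4  80.4] ((498.516357421875, 180.74688720703125), 48.72954177856445)
side jigtop 5282 [ 406.7 -230.5   30. ] [566.3 -69.6  38. ] [ 478.7 -166.5   33.6] ((487.6199035644531, -150.05052185058594), 81.53128814697266)
side top 728 [ 464.3 -173.9   72. ] [ 517.8 -120.5   77.4] [ 490.2 -149.3   75. ] ((491.2000732421875, -147.2772216796875), 27.48790740966797)
side mid 305 [ 453.1 -174.1   60. ] [ 513.6 -122.7   65. ] [ 470.9 -152.9   61.9] ((484.445556640625, -147.96578979492188), 31.909456253051758)
side low 238 [ 452.6 -179.8   46. ] [ 518.1 -142.    51. ] [ 493.1 -167.6   47.7] ((484.76263427734375, -151.28651428222656), 33.4362907409668)
side handle 67 [489.  169.6 136. ] [510.9 195.3 141.2] [499.4 179.4 138.4] ((500.0780334472656, 182.39939880371094), 13.16921615600586)
side handleside 187 [487.9 168.5 105.1] [511.4 186.5 135. ] [498.  173.5 120.3] ((498.9095764160156, 179.11187744140625), 12.505882263183594)
side stand 537 [454.9 133.6  77. ] [543.7 218.5  83.9] [497.6 173.7  79.2] ((498.7635803222656, 178.35977172851562), 47.64163589477539)
```

View pics/both.png

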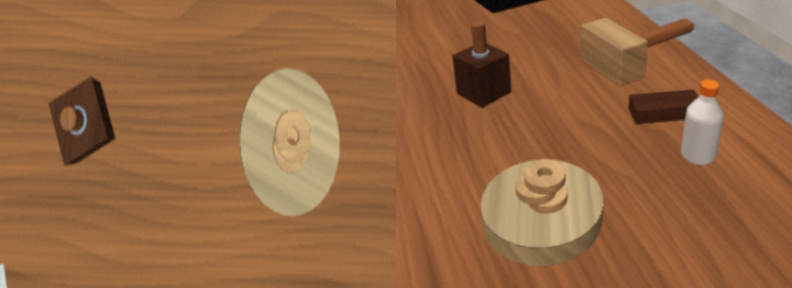

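>>> send_rows(
  increments=[
    [0.0878, 0.029, -0.0274, 0, 0, 0, 0],
    [0.0878, 0.058, -0.0548, 0, 0, 0, 0],
    [0.0878, 0.087, -0.0822, 0, 0, 0, 0],
    [0.0878, 0.116, -0.1096, 0, 0, 0, 0],
    [0.0878, 0.145, -0.137, 0, 0, 0, 0],
  ],
  squeeze=5,
)

```text
t: 1.62
tcp_pos: [273.2, -484.4, 241.8]
eef_rot: [180.0, -0.0, 14.2]
contact_force: [0.2, -0.6, 0.0]
gripper_width: 87.6
grasp_force: 0.0
```

>>> send_rows(
  increments=[
    [0.0878, 0.029, -0.0274, 0, 0, 0, 0],
    [0.0878, 0.058, -0.0548, 0, 0, 0, 0],
    [0.0878, 0.087, -0.0822, 0, 0, 0, 0],
    [0.0878, 0.116, -0.1096, 0, 0, 0, 0],
    [0.0878, 0.145, -0.137, 0, 0, 0, 0],
  ],
)

```text
t: 2.03
tcp_pos: [380.2, -316.0, 242.0]
eef_rot: [180.0, -0.0, 14.2]
contact_force: [0.4, -0.1, 0.6]
gripper_width: 87.9
grasp_force: 0.0
```

>>> send_rows(
  increments=[
    [0.0878, 0.029, -0.0274, 0, 0, 0, 3],
    [0.0878, 0.058, -0.0548, 0, 0, 0, 6],
    [0.0878, 0.087, -0.0822, 0, 0, 0, 9],
    [0.0878, 0.116, -0.1096, 0, 0, 0, 12],
    [0.0878, 0.1438, -0.136, 0, 0, 0, 14.2],
  ],
)

```text
t: 2.45
tcp_pos: [486.5, -148.6, 242.1]
eef_rot: [180.0, -0.1, -0.1]
contact_force: [1.7, 0.0, -0.4]
gripper_width: 87.8
grasp_force: 0.0
```

```bash
python3 - <<'E'
from h import *
st=manip.read_state(); print({k:np.round(st[k],2) for k in ('t','q','tcp_pos','eef_rot','contact_force','gripper_width')})
s=manip.snapshot('wrist'); print(np.round(s['mount'],2),s['mtx']); cv2.imwrite('pics/w1.png',s['pixels']); T=cam(s,st)
for t,z in (('jig',0),('round_low_centre',41),('round_mid_centre',55),('round_top_centre',69)):
    for a in manip.place_of(t,s)[:2]: print(t,a['p'],np.round(a['xy']),np.round(ray_z(s,T,a['xy'],z),1))
P=cloud(s,T)
for nm,zl,zh in (('jig',30,37),('low',45,51),('mid',59,65),('top',72,80)):
    m=(P[...,2]>zl)&(P[...,2]<zh); Q=P[m]
    if len(Q): print(nm,len(Q),Q.min(0).round(1),Q.max(0).round(1),np.median(Q[:,2]),cv2.minEnclosingCircle(Q[:,:2].astype(np.float32)))
E
```

```text
{'t': np.float64(2.45), 'q': array([ 23.7 ,  12.53, -15.82, 110.71,   4.04,  57.23, -84.1 ]), 'tcp_pos': array([ 486.46, -148.6 ,  242.05]), 'eef_rot': array([ 1.7998e+02, -5.0000e-02, -1.5000e-01]), 'contact_force': array([ 1.68,  0.02, -0.45]), 'gripper_width': np.float64(87.81)}
[[  -0.     -0.96   -0.26   74.12]
 [   1.     -0.      0.     -0.2 ]
 [  -0.     -0.26    0.96 -143.64]
 [   0.      0.      0.      1.  ]] [[313.06647109   0.         280.79620752]
 [  0.         313.06647109 206.74437596]
 [  0.           0.           1.        ]]
round_low_centre 0.89 [283. 184.] [ 492.1 -151.7   41. ]
round_mid_centre 0.91 [276. 196.] [ 482.1 -143.2   55. ]
round_top_centre 0.94 [279. 190.] [ 491.4 -147.3   69. ]
jig 12531 [ 408.7 -229.4   30. ] [567.8 178.1  37. ] 34.799438962099714 ((477.6212463378906, -25.671234130859375), 204.08425903320312)
low 469 [ 471.7 -178.8   45. ] [525.2 165.3  51. ] 48.12480404531385 ((483.2447509765625, -6.69390869140625), 172.40394592285156)
mid 586 [ 455.6 -171.5   59. ] [520.  151.2  65. ] 62.35878470456592 ((476.34454345703125, -10.156234741210938), 161.34979248046875)
top 1909 [ 466.7 -173.3   72. ] [520.1 138.4  78.7] 76.37469424436796 ((490.5054626464844, -17.445343017578125), 155.9897003173828)
```

View pics/w1.png

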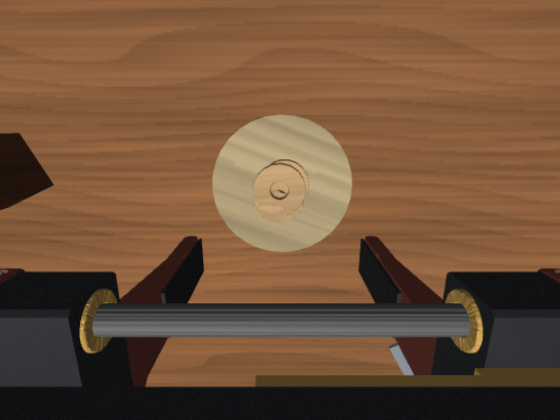

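>>> send_rows(
  increments=[
    [0.0878, 0.0005, 0.0014, 0.041, 0, 0, 0],
    [0.0878, 0.0005, 0.0014, 0.082, 0, 0, 0],
    [0.0878, 0.0005, 0.0014, 0.122, 0, 0, 0],
    [0.0878, 0.0005, 0.0014, 0.157, 0, 0, 0],
    [0.0878, 0.0005, 0.0014, 0.184, 0, 0, 0],
  ],
)

```text
t: 3.12
tcp_pos: [483.7, -154.0, 55.1]
eef_rot: [180.0, 0.2, -0.2]
contact_force: [1.0, -0.4, -0.3]
gripper_width: 87.7
grasp_force: 0.0
```

>>> send_rows(
  increments=[
    [0.07, 0, 0, 0, 0, 0, 0],
    [0.06, 0, 0, 0, 0, 0, 0],
    [0.056, 0, 0, 0, 0, 0, 0],
    [0.052, 0, 0, 0, 0, 0, 0],
    [0.052, 0, 0, 0, 0, 0, 0],
  ],
  squeeze=5,
)

```text
t: 3.53
tcp_pos: [485.9, -152.6, 58.2]
eef_rot: [180.0, -0.0, -0.1]
contact_force: [0.3, 0.9, -0.5]
gripper_width: 58.1
grasp_force: 0.2
```

```bash
cat > look.py <<'E'
from h import *
import sys
st=manip.read_state(); print({k:np.round(st[k],2) for k in ('t','tcp_pos','contact_force','gripper_width','grasp_force')})
s=manip.snapshot('wrist'); T=cam(s,st); cv2.imwrite(f'pics/{sys.argv[1]}.png',s['pixels'])
for t,z in (('round_low_centre',41),('round_mid_centre',55),('round_top_centre',69)):
    for a in manip.place_of(t,s)[:1]: print(t,a['p'],np.round(a['xy']),np.round(ray_z(s,T,a['xy'],z),1))
E
python3 look.py w2
```

```text
{'t': np.float64(3.53), 'tcp_pos': array([ 485.91, -152.59,   58.19]), 'contact_force': array([ 0.32,  0.86, -0.47]), 'gripper_width': np.float64(58.09), 'grasp_force': np.float64(0.18)}
round_mid_centre 0.86 [272. 279.] [ 481.  -147.8   55. ]
round_top_centre 0.59 [277. 270.] [ 493.1 -150.8   69. ]
```

View pics/w2.png

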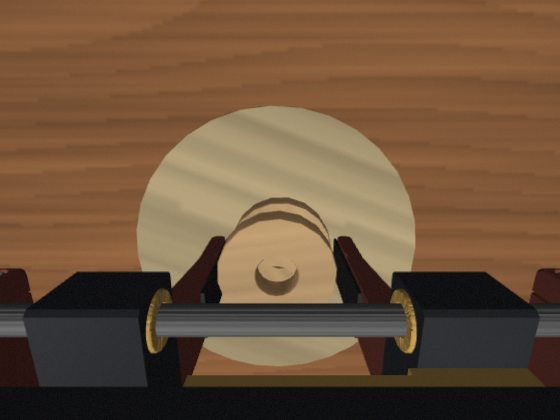

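>>> send_rows(
  increments=[
    [0.052, 0, 0, 0, 0, 0, 0],
    [0.052, 0, 0, 0, 0, 0, 0],
    [0.052, 0, 0, 0, 0, 0, 0],
    [0.052, 0, -0.001, 0, 0, 0, 0],
    [0.052, 0, -0.002, 0, 0, 0, 0],
  ],
  squeeze=8,
)

```text
t: 4.15
tcp_pos: [486.4, -151.0, 58.1]
eef_rot: [179.9, -0.1, -0.1]
contact_force: [-0.5, -3.5, 4.2]
gripper_width: 54.2
grasp_force: 8.0
```

>>> send_rows(
  increments=[
    [0.065, 0, 0, 0, 0, 0, 0],
    [0.08, 0, 0, 0, 0, 0, 0],
    [0.0878, 0, 0, 0, 0, 0, 0],
    [0.0878, 0, 0, 0, 0, 0, -5],
    [0.0878, 0, 0, 0, 0, 0, -12],
  ],
)

```text
t: 4.57
tcp_pos: [486.0, -149.3, 57.4]
eef_rot: [-180.0, 0.0, 12.3]
contact_force: [-0.4, 1.4, 0.2]
gripper_width: 84.1
grasp_force: 0.0
```

>>> send_rows(
  increments=[
    [0.0878, 0, 0, 0, 0, 0, -7],
    [0.0878, 0, 0, 0, 0, 0, -14],
    [0.0878, 0, 0, 0, 0, 0, -21],
    [0.0878, 0, 0, 0, 0, 0, -28],
    [0.0878, 0, 0, 0, 0, 0, -35],
  ],
)

```text
t: 4.98
tcp_pos: [486.0, -149.4, 57.5]
eef_rot: [-180.0, -0.0, 47.4]
contact_force: [-0.5, 0.1, -0.1]
gripper_width: 87.7
grasp_force: 0.0
```

>>> send_rows(
  increments=[
    [0.0878, 0, 0, 0, 0, 0, -7],
    [0.0878, 0, 0, 0, 0, 0, -14],
    [0.0878, 0, 0, 0, 0, 0, -21],
    [0.0878, 0, 0, 0, 0, 0, -28],
    [0.0878, 0, 0, 0, 0, 0, -35],
  ],
)

```text
t: 5.4
tcp_pos: [486.0, -149.5, 57.5]
eef_rot: [-180.0, -0.0, 82.4]
contact_force: [0.1, -0.8, 0.4]
gripper_width: 87.7
grasp_force: 0.0
```

>>> send_rows(
  increments=[
    [0.0878, 0, 0, 0, 0, 0, -5],
    [0.0878, 0, 0, 0, 0, 0, -8],
    [0.07, 0, 0, 0, 0, 0, -8],
    [0.06, 0, 0, 0, 0, 0, -8],
    [0.052, 0, 0, 0, 0, 0, -8],
  ],
)

```text
t: 5.82
tcp_pos: [486.0, -149.7, 57.6]
eef_rot: [-180.0, -0.0, 89.9]
contact_force: [-0.3, -0.2, -0.4]
gripper_width: 71.1
grasp_force: 0.0
```

>>> send_rows(
  increments=[
    [0.052, 0, 0, 0, 0, 0, 0],
    [0.052, 0, 0, 0, 0, 0, 0],
    [0.052, 0, 0, 0, 0, 0, 0],
    [0.052, 0, 0, 0, 0, 0, 0],
    [0.052, 0, 0, 0, 0, 0, 0],
  ],
)

```text
t: 6.23
tcp_pos: [486.1, -149.9, 57.7]
eef_rot: [180.0, 0.0, 90.0]
contact_force: [0.3, -0.0, -1.4]
gripper_width: 55.0
grasp_force: 8.0
```

```bash
python3 look.py w3
```

```text
{'t': np.float64(6.23), 'tcp_pos': array([ 486.09, -149.86,   57.66]), 'contact_force': array([ 0.34, -0.  , -1.43]), 'gripper_width': np.float64(55.0), 'grasp_force': np.float64(8.0)}
round_low_centre 0.71 [282. 258.] [ 488.2 -151.2   41. ]
round_mid_centre 0.97 [282. 272.] [ 488.5 -152.6   55. ]
round_top_centre 0.72 [284. 286.] [ 489.5 -152.4   69. ]
```

View pics/w3.png

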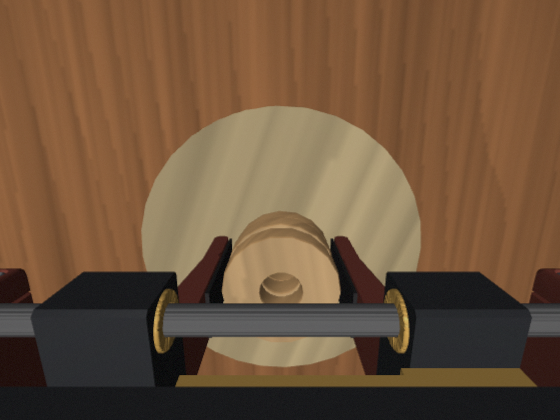

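>>> send_rows(
  increments=[
    [0.052, 0, 0, 0, 0, 0, 0],
    [0.052, 0, 0, 0, 0, 0, 0],
    [0.052, 0, 0, 0, 0, 0, 0],
    [0.052, 0, 0, 0, 0, 0, 0],
    [0.052, 0, 0, 0, 0, 0, 0],
  ],
)

```text
t: 6.85
tcp_pos: [486.1, -149.9, 57.7]
eef_rot: [-180.0, -0.0, 90.0]
contact_force: [-0.8, 0.6, 0.1]
gripper_width: 54.7
grasp_force: 8.0
```

>>> send_rows(
  increments=[
    [0.06, 0, 0, 0, 0, 0, 0],
    [0.075, 0, 0, 0, 0, 0, 0],
    [0.0878, 0, 0, -0.01, 0, 0, 0],
    [0.0878, 0, 0, -0.03, 0, 0, 0],
    [0.0878, -0.02, 0, -0.04, 0, 0, 0],
  ],
)

```text
t: 7.27
tcp_pos: [487.2, -166.2, 99.9]
eef_rot: [179.9, -0.1, 90.3]
contact_force: [1.1, -0.1, 0.6]
gripper_width: 82.9
grasp_force: 0.0
```

>>> send_rows(
  increments=[
    [0.0878, -0.02, 0, 0, 0, 0, 0],
    [0.0878, -0.04, 0, 0, 0, 0, 0],
    [0.0878, -0.054, 0, 0, 0, 0, 0],
    [0.0878, -0.054, 0, 0, 0, 0, 0],
    [0.0878, -0.054, 0, 0, 0, 0, 0],
  ],
)

```text
t: 7.68
tcp_pos: [486.0, -224.2, 98.1]
eef_rot: [180.0, -0.0, 89.9]
contact_force: [0.7, 0.5, 0.3]
gripper_width: 87.4
grasp_force: 0.0
```

```bash
python3 look.py w4; python3 -c "
import cv2; a=cv2.imread('pics/w4.png'); cv2.imwrite('pics/w4c.png',cv2.resize(a[30:230,170:400],None,fx=3,fy=3,interpolation=cv2.INTER_CUBIC)[:600])"
```

```text
{'t': np.float64(7.68), 'tcp_pos': array([ 486.  , -224.22,   98.11]), 'contact_force': array([0.72, 0.46, 0.32]), 'gripper_width': np.float64(87.36), 'grasp_force': np.float64(0.0)}
round_low_centre 0.45 [279. 120.] [ 486.5 -151.5   41. ]
round_mid_centre 0.5 [280. 119.] [ 487.4 -150.8   55. ]
round_top_centre 0.81 [280. 122.] [ 487.5 -152.7   69. ]
```

View pics/w4c.png

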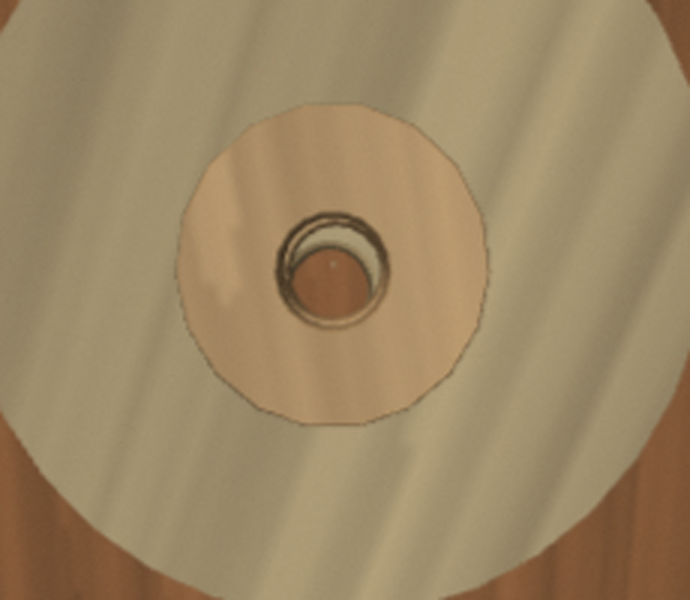

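```bash
python3 - <<'E'
from h import *
st=manip.read_state(); print(st['tcp_pos'])
s=manip.snapshot('wrist'); T=cam(s,st); p=s['pixels'].astype(int)
hsv=cv2.cvtColor(s['pixels'],cv2.COLOR_BGR2HSV)
rb=p[...,2]-p[...,0]
print(rb[100:142:2,262:302:2])
z=cloud(s,T)[...,2]; print(z[100:142:2,262:302:2].round().astype(int))
for uv in ((280.8,121.7),(170+332/3,30+246/3),(170+332/3,30+289/3),(170+290/3,30+285/3),(170+374/3,30+285/3)): print(ray_z(s,T,uv,34)[:2].round(1),ray_z(s,T,uv,76)[:2].round(1))
# outer circle of jig and top round
P=cloud(s,T)
for nm,zl,zh,r in (('jig',31,37,90),('top',73,79,35)):
    Q=P[(P[...,2]>zl)&(P[...,2]<zh)&(np.hypot(P[...,0]-486,P[...,1]+150)<r)]; print(nm,Q.min(0),Q.max(0),cv2.minEnclosingCircle(Q[:,:2].astype(np.float32)))
E
```

```text
[ 486.24193591 -222.46302298   97.86446856]
[[68 66 65 66 66 65 66 68 68 67 67 68 70 71 71 70 70 71 71 72]
 [70 68 66 65 65 66 66 69 69 67 68 68 69 71 70 70 71 70 71 70]
 [69 67 66 66 66 67 68 60 50 49 50 53 63 70 71 70 70 70 71 71]
 [71 68 66 64 65 50 39 44 56 50 50 55 39 45 56 71 72 71 70 71]
 [71 68 67 60 36 44 58 45 42 44 47 40 38 44 41 50 70 71 69 70]
 [69 70 60 37 60 50 40 52 53 54 54 55 54 51 39 38 49 69 70 71]
 [71 70 39 59 45 48 53 54 52 53 54 54 54 54 52 40 39 49 70 70]
 [71 53 51 57 43 53 50 48 45 46 51 53 54 53 54 53 39 41 66 70]
 [67 35 58 36 47 43 32 64 70 70 70 60 46 56 53 53 51 39 52 69]
 [56 33 50 43 41 60 79 76 74 76 77 78 71 43 56 52 53 42 41 69]
 [51 32 48 38 59 74 78 76 76 67 73 77 75 71 41 60 51 47 44 68]
 [45 32 38 34 71 74 79 77 74 76 77 77 74 72 68 46 55 49 48 66]
 [42 34 39 62 73 74 77 76 74 74 76 78 75 73 73 41 55 49 54 65]
 [46 34 38 70 73 72 73 76 75 75 77 77 75 72 73 58 52 52 54 67]
 [56 39 38 67 72 73 71 76 75 75 78 78 74 74 72 63 45 58 58 70]
 [63 44 39 49 73 74 73 75 75 77 78 79 74 71 72 58 46 69 58 71]
 [68 47 46 40 69 72 73 75 74 76 77 78 74 72 72 5
[... 1819 characters left out ...]
  54   0   1   0   0   1   0   1   0  60  62  73  76
   77  77]
 [ 77  78  76  75  68  63  61  56  52   1   2  53  58  62  61  75  76  76
   77  77]
 [ 76  76  75  76  76  72  67  62  61  62  63  62  62  70  76  76  76  76
   77  77]]
[ 487.9 -150.8] [ 487.9 -150.6]
[ 487.8 -144.8] [ 487.8 -145.9]
[ 487.8 -153.6] [ 487.8 -152.9]
[ 478.8 -152.8] [ 480.6 -152.2]
[ 496.8 -152.8] [ 495.  -152.2]
jig [ 407.81673582 -229.31035801   31.28011707] [567.54276357 -81.89205384  36.98886967] ((487.63690185546875, -149.47564697265625), 80.0696029663086)
top [ 461.07848747 -177.66002277   73.09562348] [ 514.31015694 -125.00271942   78.89111949] ((487.5329284667969, -151.67881774902344), 26.981456756591797)
```

```bash
python3 - <<'E'
from h import *
from scipy.optimize import least_squares
st=manip.read_state(); st['tcp_pos']=[486,-223.9,97.7]; st['eef_rot']=[180,0,90]
s=manip.snapshot('wrist'); T=cam(s,st); P=cloud(s,T); z=P[...,2]
box=np.zeros(z.shape,bool); box[100:142,262:302]=1
deep=(box&(z<22)).astype(np.uint8); jt=box&(z>30)&(z<37)
e=(cv2.dilate(deep,np.ones((3,3)))>0)&jt
vu=np.argwhere(e); W=np.array([ray_z(s,T,(u,v),34)[:2] for v,u in vu])
def fit(W):
    f=lambda p:np.hypot(W[:,0]-p[0],W[:,1]-p[1])-p[2]
    r=least_squares(f,[487,-154,9.5],loss='soft_l1',f_scale=.3); return r.x.round(2),np.std(f(r.x)).round(2)
print('bore',len(W),fit(W)); 
f=lambda p:np.hypot(W[:,0]-p[0],W[:,1]-p[1])-10.0; print(least_squares(f,[487,-154]).x)
def outer(zl,zh,zz,r0,r1):
    m=((z>zl)&(z<zh)).astype(np.uint8); c=max(cv2.findContours(m,cv2.RETR_EXTERNAL,cv2.CHAIN_APPROX_NONE)[0],key=len)[:,0]
    W=np.array([ray_z(s,T,q,zz)[:2] for q in c]); d=np.hypot(W[:,0]-487.5,W[:,1]+150); W=W[(d>r0)&(d<r1)]; return len(W),fit(W)
print('top',outer(71,80,76,20,33)); print('jig',outer(30,85,34,70,90))
# inner rim of top round
m=(box&(z<70)).astype(np.uint8); c=max(cv2.findContours(m,0,1)[0],key=len)[:,0]; print('topbore',fit(np.array([ray_z(s,T,q,76)[:2] for q in c])))
E
```

```text
bore 44 (array([ 486.85, -156.6 ,    9.36]), np.float64(0.51))
[ 486.7740899  -157.28426703]
top (298, (array([ 487.56, -152.87,   26.26]), np.float64(0.18)))
jig (649, (array([ 487.59, -151.09,   79.45]), np.float64(1.61)))
topbore (array([ 487.57, -152.85,    8.86]), np.float64(0.14))
```

>>> send_rows(
  increments=[
    [0.0878, 0.024, -0.0008, 0, 0, 0, 0],
    [0.0878, 0.048, -0.0008, 0, 0, 0, 0],
    [0.0878, 0.072, -0.0008, 0.013, 0, 0, 0],
    [0.0878, 0.072, -0.0008, 0.03, 0, 0, 0],
    [0.0878, 0.072, -0.0008, 0.041, 0, 0, 0],
  ],
  squeeze=12,
)

```text
t: 8.4
tcp_pos: [485.1, -149.8, 56.0]
eef_rot: [-180.0, -0.0, 90.2]
contact_force: [-0.8, -0.4, -0.7]
gripper_width: 87.9
grasp_force: 0.0
```

>>> send_rows(
  increments=[
    [0.0878, 0, 0, 0, 0, 0, 0],
    [0.07, 0, 0, 0, 0, 0, 0],
    [0.06, 0, 0, 0, 0, 0, 0],
    [0.05, 0, 0, 0, 0, 0, 0],
    [0.05, 0, 0, 0, 0, 0, 0],
  ],
)

```text
t: 8.82
tcp_pos: [485.7, -152.6, 57.3]
eef_rot: [179.9, 0.0, 89.9]
contact_force: [-0.1, 0.3, -0.3]
gripper_width: 64.5
grasp_force: 0.0
```

>>> send_rows(
  increments=[
    [0.05, 0, 0, 0, 0, 0, 0],
    [0.05, 0, 0, 0, 0, 0, 0],
    [0.05, 0, 0, 0, 0, 0, 0],
    [0.05, 0, 0, 0, 0, 0, 0],
    [0.05, 0, 0, 0, 0, 0, 0],
  ],
)

```text
t: 9.23
tcp_pos: [485.7, -152.3, 57.0]
eef_rot: [180.0, 0.0, 90.0]
contact_force: [0.3, -0.8, 4.4]
gripper_width: 54.3
grasp_force: 12.0
```

>>> send_rows(
  increments=[
    [0.06, 0, 0, 0, 0, 0, 0],
    [0.075, 0, 0, 0, 0, 0, 0],
    [0.0878, 0, 0, 0, 0, 0, 0],
    [0.0878, 0, 0, 0, 0, 0, 6],
    [0.0878, 0, 0, 0, 0, 0, 13],
  ],
)

```text
t: 9.65
tcp_pos: [484.9, -151.8, 56.3]
eef_rot: [-180.0, -0.0, 76.7]
contact_force: [-0.8, 0.1, 0.1]
gripper_width: 83.1
grasp_force: 0.0
```

>>> send_rows(
  increments=[
    [0.0878, 0, 0, 0, 0, 0, 7],
    [0.0878, 0, 0, 0, 0, 0, 14],
    [0.0878, 0, 0, 0, 0, 0, 21],
    [0.0878, 0, 0, 0, 0, 0, 28],
    [0.0878, 0, 0, 0, 0, 0, 35],
  ],
)

```text
t: 10.07
tcp_pos: [485.0, -151.7, 56.4]
eef_rot: [-180.0, 0.0, 41.7]
contact_force: [-0.5, -0.6, 0.4]
gripper_width: 88.0
grasp_force: 0.0
```

>>> send_rows(
  increments=[
    [0.0878, 0, 0, 0, 0, 0, 7],
    [0.0878, 0, 0, 0, 0, 0, 14],
    [0.0878, 0, 0, 0, 0, 0, 21],
    [0.0878, 0, 0, 0, 0, 0, 28],
    [0.0878, 0, 0, 0, 0, 0, 35],
  ],
)

```text
t: 10.48
tcp_pos: [485.0, -151.6, 56.4]
eef_rot: [-180.0, 0.0, 6.7]
contact_force: [-0.2, 0.4, -0.1]
gripper_width: 87.8
grasp_force: 0.0
```

>>> send_rows(
  increments=[
    [0.0878, 0, 0, 0, 0, 0, 7],
    [0.0878, 0, 0.002, 0, 0, 0, 7],
    [0.07, 0, 0.002, 0, 0, 0, 7],
    [0.06, 0, 0.002, 0, 0, 0, 7],
    [0.05, 0, 0.002, 0, 0, 0, 7],
  ],
)

```text
t: 10.9
tcp_pos: [485.4, -153.9, 56.6]
eef_rot: [-180.0, 0.0, 0.1]
contact_force: [-0.3, 0.2, 0.6]
gripper_width: 71.3
grasp_force: 0.0
```

>>> send_rows(
  increments=[
    [0.05, 0, 0, 0, 0, 0, 0],
    [0.05, 0, 0, 0, 0, 0, 0],
    [0.05, 0, 0, 0, 0, 0, 0],
    [0.05, 0, 0, 0, 0, 0, 0],
    [0.05, 0, 0, 0, 0, 0, 0],
  ],
)

```text
t: 11.32
tcp_pos: [485.4, -153.8, 56.6]
eef_rot: [-180.0, 0.0, 0.0]
contact_force: [-0.1, 0.9, -0.2]
gripper_width: 54.9
grasp_force: 12.0
```

>>> send_rows(
  increments=[
    [0.05, 0, 0, 0, 0, 0, 0],
    [0.05, 0, 0, 0, 0, 0, 0],
    [0.05, 0, 0, 0, 0, 0, 0],
    [0.06, 0, 0, 0, 0, 0, 0],
    [0.075, 0, 0, 0, 0, 0, 0],
  ],
)

```text
t: 11.73
tcp_pos: [485.6, -154.1, 56.7]
eef_rot: [180.0, -0.0, -0.0]
contact_force: [0.9, 0.2, 0.3]
gripper_width: 63.4
grasp_force: 0.0
```

>>> send_rows(
  increments=[
    [0.0878, 0, 0, 0, 0, 0, 0],
    [0.0878, -0.02, 0, -0.02, 0, 0, 0],
    [0.0878, -0.045, 0, -0.041, 0, 0, 0],
    [0.0878, -0.074, 0, -0.041, 0, 0, 0],
    [0.0878, -0.074, 0, -0.041, 0, 0, 0],
  ],
)

```text
t: 12.15
tcp_pos: [406.2, -154.4, 97.8]
eef_rot: [180.0, 0.2, -0.1]
contact_force: [-0.7, 0.8, -1.0]
gripper_width: 87.4
grasp_force: 0.0
```

```bash
python3 look.py w5; python3 -c "
import cv2; a=cv2.imread('pics/w5.png'); cv2.imwrite('pics/w5c.png',cv2.resize(a[80:170,230:340],None,fx=6,fy=6,interpolation=cv2.INTER_CUBIC))"
```

```text
{'t': np.float64(12.15), 'tcp_pos': array([ 406.16, -154.4 ,   97.8 ]), 'contact_force': array([-0.67,  0.8 , -1.04]), 'gripper_width': np.float64(87.38), 'grasp_force': np.float64(0.0)}
round_low_centre 0.69 [278. 105.] [ 489.5 -153.    41. ]
round_mid_centre 0.49 [278. 109.] [ 486.8 -153.2   55. ]
round_top_centre 0.63 [282. 107.] [ 487.3 -155.4   69. ]
```

View pics/w5c.png

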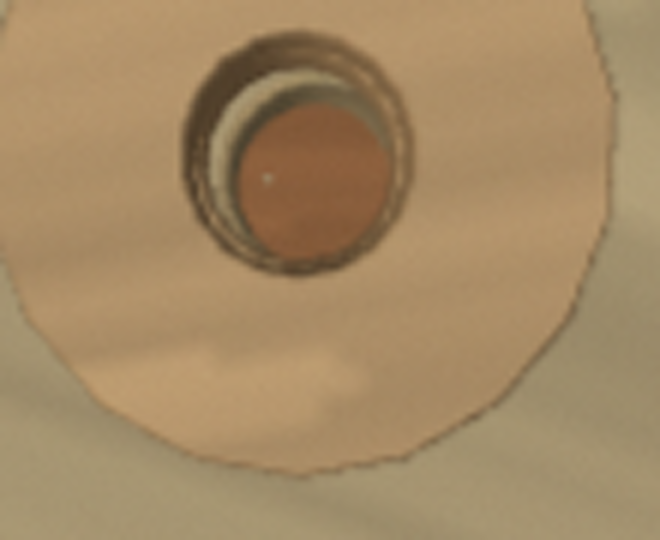

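>>> send_rows(
  increments=[
    [0.0878, 0, 0, 0, 0, 0, 0],
    [0.0878, 0, 0, 0, 0, 0, 0],
    [0.0878, 0, 0, 0, 0, 0, 0],
    [0.0878, 0, 0, 0, 0, 0, 0],
    [0.0878, 0, 0, 0, 0, 0, 0],
  ],
)

```text
t: 12.77
tcp_pos: [411.7, -153.8, 97.5]
eef_rot: [-180.0, 0.0, 0.0]
contact_force: [-0.2, 0.0, -0.4]
gripper_width: 88.0
grasp_force: 0.0
```

```bash
cat > fit.py <<'E'
from h import *
import sys
from scipy.optimize import least_squares
st=manip.read_state(); print(st['tcp_pos'],st['eef_rot'])
s=manip.snapshot('wrist'); T=cam(s,st); P=cloud(s,T); z=P[...,2]
cv2.imwrite(f'pics/{sys.argv[1]}.png',cv2.resize(s['pixels'][80:170,230:340],None,fx=6,fy=6,interpolation=cv2.INTER_CUBIC))
box=np.zeros(z.shape,bool); box[90:146,255:308]=1
def fit(W,r0):
    f=lambda p:np.hypot(W[:,0]-p[0],W[:,1]-p[1])-p[2]
    r=least_squares(f,[487,-154,r0],loss='soft_l1',f_scale=.3); return len(W),r.x.round(2),np.std(f(r.x)).round(2)
def rim(zmax,zz):
    m=(box&(z<zmax)).astype(np.uint8); c=max(cv2.findContours(m,0,1)[0],key=len)[:,0]; return np.array([ray_z(s,T,q,zz)[:2] for q in c])
print('cam',T[:3,3]); print('topbore',fit(rim(70,76),9.5)); print('low rim@48',fit(rim(44,48),9.5)); print('mid rim@62',fit(rim(57,62),9.5)); print('jig rim@34',fit(rim(28,34),9.5)); print('bench@0',fit(rim(4,0),9.5))
m=((z>71)&(z<80)).astype(np.uint8); c=max(cv2.findContours(m,0,1)[0],key=len)[:,0]
W=np.array([ray_z(s,T,q,76)[:2] for q in c]); d=np.hypot(W[:,0]-487,W[:,1]+154); print('top outer',fit(W[(d>20)&(d<33)],27))
E
python3 fit.py w6
```

```text
[ 411.67786271 -153.79456729   97.51442624] [-1.79990522e+02  9.06351000e-03  9.45790417e-03]
cam [ 485.82439009 -153.61004496  241.14449851]
topbore (102, array([ 487.56, -153.7 ,    8.85]), np.float64(0.14))
low rim@48 (87, array([ 488.1 , -153.58,    8.85]), np.float64(0.19))
mid rim@62 (94, array([ 487.62, -153.26,    8.88]), np.float64(0.17))
jig rim@34 (76, array([ 487.61, -154.78,    8.34]), np.float64(0.33))
bench@0 (71, array([ 487.38, -155.41,    9.08]), np.float64(0.26))
top outer (302, array([ 487.61, -153.69,   26.28]), np.float64(0.18))
```

View pics/w6.png

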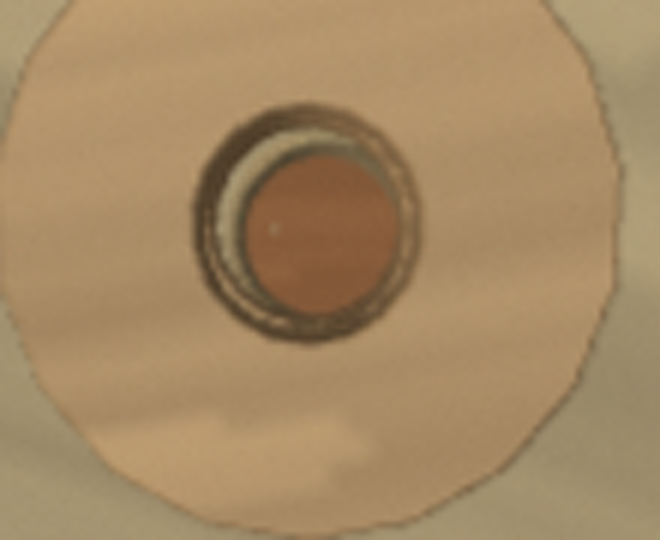

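>>> send_rows(
  increments=[
    [0.0878, 0.025, 0, 0, 0, 0, 0],
    [0.0878, 0.05, 0, 0.01, 0, 0, 0],
    [0.0878, 0.074, 0, 0.025, 0, 0, 0],
    [0.0878, 0.074, 0, 0.041, 0, 0, 0],
    [0.0878, 0.074, 0, 0.041, 0, 0, 0],
  ],
  squeeze=12,
)

```text
t: 13.23
tcp_pos: [485.1, -153.2, 54.3]
eef_rot: [-179.9, 0.2, 0.1]
contact_force: [-1.1, 1.7, -0.2]
gripper_width: 87.5
grasp_force: 0.0
```

>>> send_rows(
  increments=[
    [0.0878, 0, 0.0018, 0, 0, 0, 0],
    [0.07, 0, 0.0018, 0, 0, 0, 0],
    [0.06, 0, 0.0018, 0, 0, 0, 0],
    [0.05, 0, 0.0018, 0, 0, 0, 0],
    [0.05, 0, 0.0018, 0, 0, 0, 0],
  ],
)

```text
t: 13.65
tcp_pos: [485.5, -156.0, 57.4]
eef_rot: [180.0, -0.1, -0.0]
contact_force: [-0.6, -0.2, 0.3]
gripper_width: 64.3
grasp_force: 0.0
```

>>> send_rows(
  increments=[
    [0.05, 0, 0, 0, 0, 0, 0],
    [0.05, 0, 0, 0, 0, 0, 0],
    [0.05, 0, 0, 0, 0, 0, 0],
    [0.05, 0, 0, 0, 0, 0, 0],
    [0.05, 0, 0, 0, 0, 0, 0],
  ],
)

```text
t: 14.07
tcp_pos: [485.7, -155.6, 57.1]
eef_rot: [180.0, -0.0, 0.0]
contact_force: [-1.9, 1.5, 5.8]
gripper_width: 54.4
grasp_force: 12.0
```

>>> send_rows(
  increments=[
    [0.055, 0, 0, 0, 0, 0, 0],
    [0.065, 0, 0, 0, 0, 0, 0],
    [0.0878, 0, 0, 0, 0, 0, 0],
    [0.0878, -0.02, 0, -0.02, 0, 0, 0],
    [0.0878, -0.045, 0, -0.041, 0, 0, 0],
  ],
)

```text
t: 14.48
tcp_pos: [440.7, -155.2, 97.0]
eef_rot: [-179.9, 0.1, 0.1]
contact_force: [-0.8, -0.0, 1.5]
gripper_width: 78.2
grasp_force: 0.0
```

>>> send_rows(
  increments=[
    [0.0878, -0.02, 0, 0, 0, 0, 0],
    [0.0878, -0.029, 0, 0, 0, 0, 0],
    [0.0878, -0.029, 0, 0, 0, 0, 0],
    [0.0878, -0.029, 0, 0, 0, 0, 0],
    [0.0878, -0.029, 0, 0, 0, 0, 0],
  ],
)

```text
t: 14.9
tcp_pos: [412.8, -155.6, 97.5]
eef_rot: [-180.0, -0.0, 0.0]
contact_force: [1.1, 0.1, -0.3]
gripper_width: 87.5
grasp_force: 0.0
```

```bash
python3 fit.py w7
```

```text
[ 412.77895155 -155.61619192   97.47135647] [-1.79986091e+02 -4.56507420e-02  2.06798327e-02]
cam [ 486.78883675 -155.428508    241.17054974]
topbore (102, array([ 487.61, -155.46,    8.85]), np.float64(0.15))
low rim@48 (87, array([ 488.13, -155.32,    8.82]), np.float64(0.2))
mid rim@62 (94, array([ 487.56, -155.01,    8.87]), np.float64(0.17))
jig rim@34 (79, array([ 487.53, -155.53,    8.65]), np.float64(0.24))
bench@0 (72, array([ 487.24, -155.52,    9.27]), np.float64(0.19))
top outer (302, array([ 487.62, -155.45,   26.28]), np.float64(0.17))
```

>>> send_rows(
  increments=[
    [0.0878, 0.005, 0, -0.025, 0, 0, 0],
    [0.0878, 0.015, 0, -0.055, 0, 0, 0],
    [0.0878, 0.025, 0, -0.085, 0, 0, 0],
    [0.0878, 0.035, 0, -0.1, 0, 0, 0],
    [0.0878, 0.045, 0, -0.102, 0, 0, 0],
  ],
)

```text
t: 15.37
tcp_pos: [459.9, -156.0, 202.7]
eef_rot: [179.9, -0.3, 0.0]
contact_force: [0.2, 0.0, -1.0]
gripper_width: 88.1
grasp_force: 0.0
```

>>> send_rows(
  increments=[
    [0.0878, 0, -0.03, 0, 0, 0, 0],
    [0.0878, 0, -0.065, 0, 0, 0, 0],
    [0.0878, 0, -0.1, 0, 0, 0, 0],
    [0.0878, 0, -0.135, 0, 0, 0, 0],
    [0.0878, 0, -0.17, 0, 0, 0, 0],
  ],
)

```text
t: 15.78
tcp_pos: [456.4, 16.2, 198.5]
eef_rot: [-180.0, 0.1, 0.0]
contact_force: [-0.1, -0.7, -0.5]
gripper_width: 87.7
grasp_force: 0.0
```

>>> send_rows(
  increments=[
    [0.0878, -0.005, -0.035, 0, 0, 0, 0],
    [0.0878, -0.01, -0.07, 0, 0, 0, 0],
    [0.0878, -0.017, -0.105, 0, 0, 0, 0],
    [0.0878, -0.025, -0.14, 0, 0, 0, 0],
    [0.0878, -0.032, -0.1665, 0, 0, 0, 0],
  ],
)

```text
t: 16.2
tcp_pos: [423.7, 184.3, 198.6]
eef_rot: [-179.9, 0.1, 0.1]
contact_force: [-0.3, -0.8, 0.3]
gripper_width: 87.9
grasp_force: 0.0
```

>>> send_rows(
  increments=[
    [0.0878, 0, 0, 0, 0, 0, 0],
    [0.0878, 0, 0, 0, 0, 0, 0],
    [0.0878, 0, 0, 0, 0, 0, 0],
    [0.0878, 0, 0, 0, 0, 0, 0],
    [0.0878, 0, 0, 0, 0, 0, 0],
  ],
)

```text
t: 16.62
tcp_pos: [424.9, 179.4, 199.2]
eef_rot: [180.0, 0.0, -0.2]
contact_force: [0.3, 0.3, 0.1]
gripper_width: 88.1
grasp_force: 0.0
```

```bash
python3 - <<'E'
from h import *
st=manip.read_state(); print(st['tcp_pos'],st['eef_rot'])
s=manip.snapshot('wrist'); T=cam(s,st); P=cloud(s,T); z=P[...,2]; cv2.imwrite('pics/w8.png',s['pixels'])
for nm,zl,zh in (('handle',138,147),('stand',76,84)):
    m=((z>zl)&(z<zh)&(np.hypot(P[...,0]-498,P[...,1]-180)<60)).astype(np.uint8)
    c=max(cv2.findContours(m,0,1)[0],key=len)[:,0]; W=np.array([ray_z(s,T,q,(zl+zh)/2)[:2] for q in c],np.float32)
    print(nm,np.median(z[m>0]),cv2.minEnclosingCircle(W),cv2.minAreaRect(W))
print(manip.place_of('rod_handle',s)[:1])
E
```

```text
[424.94412523 179.39473645 199.21991691] [ 1.79969056e+02  3.43313292e-02 -1.51521775e-01]
handle 140.34462848528278 ((501.97625732421875, 182.09310913085938), 11.535490036010742) ((501.9754943847656, 182.0469970703125), (22.197389602661133, 21.830965042114258), 89.8006591796875)
stand 80.52474444912468 ((502.39453125, 182.04446411132812), 49.06385803222656) ((501.9955749511719, 182.09559631347656), (70.01702880859375, 70.12981414794922), 24.55718231201172)
[{'xy': [276.0, 118.5], 'p': 0.93}]
```

View pics/w8.png

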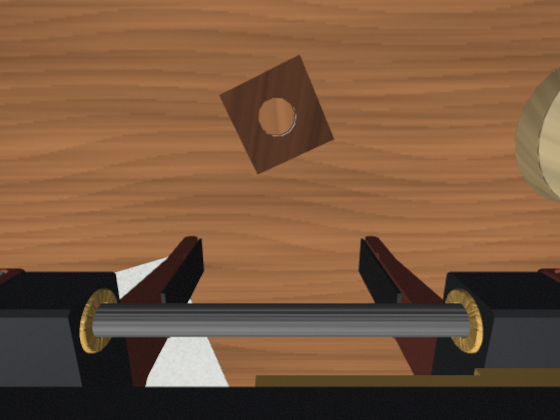

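>>> send_rows(
  increments=[
    [0.0878, 0.025, -0.001, 0, 0, 0, 0],
    [0.0878, 0.05, -0.001, 0, 0, 0, 0],
    [0.0878, 0.07, -0.001, 0, 0, 0, 0],
    [0.0878, 0.0754, -0.001, 0, 0, 0, 0],
    [0.0878, 0.0754, -0.001, 0, 0, 0, 0],
  ],
  squeeze=15,
)

```text
t: 17.13
tcp_pos: [501.1, 181.1, 199.4]
eef_rot: [-180.0, 0.0, -0.1]
contact_force: [-0.3, 0.6, -0.5]
gripper_width: 87.7
grasp_force: 0.0
```

>>> send_rows(
  increments=[
    [0.0878, 0, 0, 0.02, 0, 0, 0],
    [0.0878, 0, 0, 0.045, 0, 0, 0],
    [0.0878, 0, 0, 0.065, 0, 0, 0],
    [0.0878, 0, 0, 0.078, 0, 0, 0],
    [0.07, 0, 0, 0.0837, 0, 0, 0],
  ],
)

```text
t: 17.55
tcp_pos: [497.5, 181.1, 114.1]
eef_rot: [179.9, 0.2, 0.0]
contact_force: [-0.5, -0.4, 0.5]
gripper_width: 84.1
grasp_force: 0.0
```

>>> send_rows(
  increments=[
    [0.05, 0, 0, 0, 0, 0, 0],
    [0.03, 0, 0, 0, 0, 0, 0],
    [0.02, 0, 0, 0, 0, 0, 0],
    [0.02, 0, 0, 0, 0, 0, 0],
    [0.02, 0, 0, 0, 0, 0, 0],
  ],
)

```text
t: 17.97
tcp_pos: [500.4, 182.0, 116.8]
eef_rot: [-180.0, -0.1, -0.0]
contact_force: [-0.3, 0.4, 0.8]
gripper_width: 51.3
grasp_force: 0.0
```

>>> send_rows(
  increments=[
    [0.02, 0, 0, 0, 0, 0, 0],
    [0.02, 0, 0, 0, 0, 0, 0],
    [0.02, 0, 0, 0, 0, 0, 0],
    [0.02, 0, 0, 0, 0, 0, 0],
    [0.02, 0, 0, 0, 0, 0, 0],
  ],
)

```text
t: 18.38
tcp_pos: [500.0, 181.8, 116.0]
eef_rot: [-180.0, -0.0, -0.0]
contact_force: [-0.1, 1.1, 0.0]
gripper_width: 23.8
grasp_force: 15.0
```

>>> send_rows(
  increments=[
    [0.02, 0, 0, -0.005, 0, 0, 0],
    [0.02, 0, 0, -0.025, 0, 0, 0],
    [0.02, 0, 0, -0.05, 0, 0, 0],
    [0.02, 0, 0, -0.075, 0, 0, 0],
    [0.02, 0, 0, -0.095, 0, 0, 0],
  ],
)

```text
t: 18.8
tcp_pos: [499.9, 181.9, 212.8]
eef_rot: [-180.0, -0.0, 0.0]
contact_force: [0.7, 0.1, -1.4]
gripper_width: 23.7
grasp_force: 15.0
```

>>> send_rows(
  increments=[
    [0.02, 0, 0, 0, 0, 0, 0],
    [0.02, 0, 0.015, 0, 0, 0, 0],
    [0.02, 0, 0.04, 0, 0, 0, 0],
    [0.02, 0, 0.067, 0, 0, 0, 0],
    [0.02, 0, 0.095, 0, 0, 0, 0],
  ],
)

```text
t: 19.22
tcp_pos: [499.1, 86.0, 210.0]
eef_rot: [180.0, 0.1, 0.1]
contact_force: [-0.1, -0.1, -1.5]
gripper_width: 23.9
grasp_force: 15.0
```

>>> send_rows(
  increments=[
    [0.02, 0, 0.028, 0, 0, 0, 0],
    [0.02, 0, 0.056, 0, 0, 0, 0],
    [0.02, 0, 0.084, 0, 0, 0, 0],
    [0.02, 0, 0.112, 0, 0, 0, 0],
    [0.02, 0, 0.14, 0, 0, 0, 0],
  ],
)

```text
t: 19.63
tcp_pos: [499.0, -54.6, 210.0]
eef_rot: [180.0, 0.1, -0.0]
contact_force: [0.4, 0.1, -1.5]
gripper_width: 23.9
grasp_force: 15.0
```

>>> send_rows(
  increments=[
    [0.02, -0.003, 0.028, 0, 0, 0, 0],
    [0.02, -0.007, 0.056, 0, 0, 0, 0],
    [0.02, -0.011, 0.082, 0, 0, 0, 0],
    [0.02, -0.014, 0.097, 0, 0, 0, 0],
    [0.02, -0.0144, 0.1025, 0, 0, 0, 0],
  ],
)

```text
t: 20.05
tcp_pos: [483.9, -158.8, 209.9]
eef_rot: [180.0, 0.1, -0.3]
contact_force: [0.8, 0.1, -2.0]
gripper_width: 23.8
grasp_force: 15.0
```

>>> send_rows(
  increments=[
    [0.02, 0, 0, 0, 0, 0, 0],
    [0.02, 0, 0, 0, 0, 0, 0],
    [0.02, 0, 0, 0, 0, 0, 0],
    [0.02, 0, 0, 0, 0, 0, 0],
    [0.02, 0, 0, 0, 0, 0, 0],
  ],
)

```text
t: 20.47
tcp_pos: [485.8, -154.5, 211.0]
eef_rot: [-180.0, -0.0, 0.1]
contact_force: [-0.2, -0.0, -2.0]
gripper_width: 23.6
grasp_force: 15.0
```

```bash
python3 - <<'E'
from h import *
st=manip.read_state(); print({k:np.round(st[k],2) for k in ('t','tcp_pos','contact_force','gripper_width','grasp_force')})
s=manip.snapshot('wrist'); T=cam(s,st); tip=manip.place_of('rod_tip',s)[:1]; h=manip.place_of('rod_handle',s)[:1]; r=manip.place_of('round_top_centre',s)[:1]; print(tip,h,r)
for a in tip: print('tip',ray_z(s,T,a['xy'],st['tcp_pos'][2]-106))
for a in h: print('handle',ray_z(s,T,a['xy'],st['tcp_pos'][2]))
for a in r: print('top',ray_z(s,T,a['xy'],69))
sd=manip.snapshot('side'); cv2.imwrite('pics/c.png',np.hstack([cv2.resize(s['pixels'][120:340,170:390],(400,400)),cv2.resize(sd['pixels'][200:380,140:320],(400,400))]))
E
```

```text
{'t': np.float64(20.47), 'tcp_pos': array([ 485.81, -154.48,  210.96]), 'contact_force': array([-0.15, -0.01, -2.01]), 'gripper_width': np.float64(23.64), 'grasp_force': np.float64(15.0)}
[] [{'xy': [280.9, 267.8], 'p': 0.84}] [{'xy': [281.6, 200.7], 'p': 0.79}]
handle [ 488.63658781 -154.45408514  210.96369769]
top [ 487.38387605 -155.31073425   69.        ]
```

View pics/c.png

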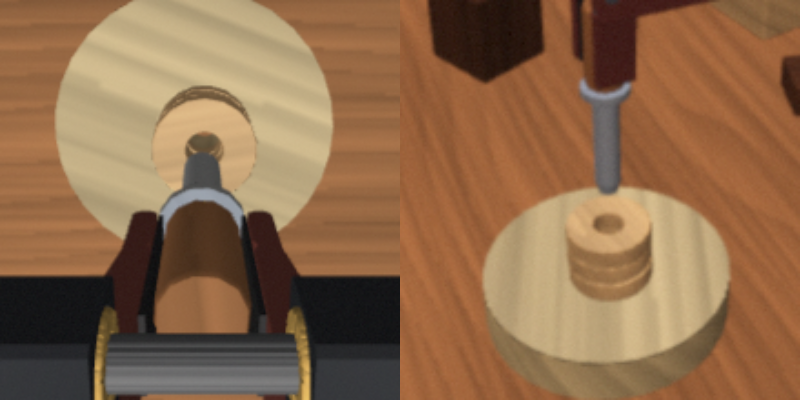

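>>> send_rows(
  increments=[
    [0.02, 0, 0, 0.007, 0, 0, 0],
    [0.02, 0, 0, 0.014, 0, 0, 0],
    [0.02, 0, 0, 0.02, 0, 0, 0],
    [0.02, 0, 0, 0.024, 0, 0, 0],
    [0.02, 0, 0, 0.026, 0, 0, 0],
  ],
)

```text
t: 21.13
tcp_pos: [484.9, -155.6, 183.8]
eef_rot: [-180.0, 0.1, -0.0]
contact_force: [0.5, -0.2, -1.2]
gripper_width: 24.2
grasp_force: 15.0
```

>>> send_rows(
  increments=[
    [0.02, 0, 0, 0.002, 0, 0, 0],
    [0.02, 0, 0, 0.004, 0, 0, 0],
    [0.02, 0, 0, 0.006, 0, 0, 0],
    [0.02, 0, 0, 0.008, 0, 0, 0],
    [0.02, 0, 0, 0.01, 0, 0, 0],
  ],
)

```text
t: 21.55
tcp_pos: [485.6, -155.8, 174.9]
eef_rot: [180.0, -0.0, -0.0]
contact_force: [0.2, 0.5, -1.4]
gripper_width: 23.6
grasp_force: 15.0
```

>>> send_rows(
  increments=[
    [0.02, 0, 0, 0.003, 0, 0, 0],
    [0.02, 0, 0, 0.006, 0, 0, 0],
    [0.02, 0, 0, 0.009, 0, 0, 0],
    [0.02, 0, 0, 0.012, 0, 0, 0],
    [0.02, 0, 0, 0.015, 0, 0, 0],
  ],
)

```text
t: 21.97
tcp_pos: [485.5, -155.7, 159.6]
eef_rot: [-180.0, 0.0, -0.0]
contact_force: [-0.1, -1.3, -1.8]
gripper_width: 23.8
grasp_force: 15.0
```

>>> send_rows(
  increments=[
    [0.02, 0, 0, 0.003, 0, 0, 0],
    [0.02, 0, 0, 0.006, 0, 0, 0],
    [0.02, 0, 0, 0.009, 0, 0, 0],
    [0.02, 0, 0, 0.012, 0, 0, 0],
    [0.02, 0, 0, 0.014, 0, 0, 0],
  ],
)

```text
t: 22.38
tcp_pos: [485.4, -155.7, 145.6]
eef_rot: [-180.0, 0.0, 0.0]
contact_force: [0.3, -0.4, -1.8]
gripper_width: 23.6
grasp_force: 15.0
```

>>> send_rows(
  increments=[
    [0.02, 0, 0, 0.002, 0, 0, 0],
    [0.02, 0, 0, 0.004, 0, 0, 0],
    [0.02, 0, 0, 0.006, 0, 0, 0],
    [0.02, 0, 0, 0.007, 0, 0, 0],
    [0.02, 0, 0, 0.008, 0, 0, 0],
  ],
)

```text
t: 22.8
tcp_pos: [485.5, -155.7, 137.8]
eef_rot: [180.0, 0.0, 0.0]
contact_force: [0.4, 0.2, -0.9]
gripper_width: 24.0
grasp_force: 15.0
```

>>> send_rows(
  increments=[
    [0.02, 0, 0, 0.001, 0, 0, 0],
    [0.02, 0, 0, 0.002, 0, 0, 0],
    [0.02, 0, 0, 0.003, 0, 0, 0],
    [0.02, 0, 0, 0.004, 0, 0, 0],
    [0.02, 0, 0, 0.005, 0, 0, 0],
  ],
)

```text
t: 23.22
tcp_pos: [485.5, -155.7, 132.9]
eef_rot: [180.0, -0.0, -0.0]
contact_force: [-0.4, -0.3, -0.7]
gripper_width: 23.9
grasp_force: 15.0
```

>>> send_rows(
  increments=[
    [0.02, 0, 0, 0.002, 0, 0, 0],
    [0.02, 0, 0, 0.004, 0, 0, 0],
    [0.02, 0, 0, 0.006, 0, 0, 0],
    [0.02, 0, 0, 0.008, 0, 0, 0],
    [0.02, 0, 0, 0.009, 0, 0, 0],
  ],
)

```text
t: 23.63
tcp_pos: [485.4, -155.7, 123.6]
eef_rot: [-180.0, 0.0, -0.0]
contact_force: [-0.0, -0.1, -1.6]
gripper_width: 23.9
grasp_force: 15.0
```

>>> send_rows(
  increments=[
    [0.02, 0, 0, 0.002, 0, 0, 0],
    [0.02, 0, 0, 0.004, 0, 0, 0],
    [0.02, 0, 0, 0.006, 0, 0, 0],
    [0.02, 0, 0, 0.0075, 0, 0, 0],
    [0.02, 0, 0, 0.009, 0, 0, 0],
  ],
)

```text
t: 24.05
tcp_pos: [485.5, -155.7, 114.8]
eef_rot: [-180.0, 0.0, -0.0]
contact_force: [0.0, 0.3, -1.2]
gripper_width: 23.8
grasp_force: 15.0
```

>>> send_rows(
  increments=[
    [0.02, 0, 0, 0.0005, 0, 0, 0],
    [0.02, 0, 0, 0.001, 0, 0, 0],
    [0.02, 0, 0, 0.0015, 0, 0, 0],
    [0.02, 0, 0, 0.002, 0, 0, 0],
    [0.02, 0, 0, 0.0022, 0, 0, 0],
  ],
)

```text
t: 24.47
tcp_pos: [485.5, -155.7, 112.7]
eef_rot: [180.0, -0.0, -0.0]
contact_force: [0.4, 0.3, -1.3]
gripper_width: 23.6
grasp_force: 15.0
```

>>> send_rows(
  increments=[
    [0.02, 0, 0, 0.0004, 0, 0, 0],
    [0.02, 0, 0, 0.0008, 0, 0, 0],
    [0.02, 0, 0, 0.0011, 0, 0, 0],
    [0.02, 0, 0, 0.0014, 0, 0, 0],
    [0.02, 0, 0, 0.0016, 0, 0, 0],
  ],
)

```text
t: 24.88
tcp_pos: [485.7, -155.8, 111.9]
eef_rot: [180.0, -0.0, -0.0]
contact_force: [-2.6, 0.4, 9.0]
gripper_width: 23.8
grasp_force: 15.0
```

>>> send_rows(
  increments=[
    [0.02, 0, 0, -0.0005, 0, 0, 0],
    [0.03, 0, 0, -0.0005, 0, 0, 0],
    [0.05, 0, 0, -0.0005, 0, 0, 0],
    [0.07, 0, 0, -0.0005, 0, 0, 0],
    [0.0878, 0, 0, -0.0005, 0, 0, 0],
  ],
)

```text
t: 25.3
tcp_pos: [485.6, -155.7, 111.6]
eef_rot: [-180.0, -0.0, -0.0]
contact_force: [-0.3, -0.0, 0.5]
gripper_width: 46.1
grasp_force: 0.0
```

>>> send_rows(
  increments=[
    [0.0878, 0, 0, 0, 0, 0, 0],
    [0.0878, 0, 0, 0, 0, 0, 0],
    [0.0878, 0, 0, -0.015, 0, 0, 0],
    [0.0878, 0, 0, -0.04, 0, 0, 0],
    [0.0878, 0, 0, -0.07, 0, 0, 0],
  ],
)

```text
t: 25.72
tcp_pos: [484.2, -155.4, 181.0]
eef_rot: [-179.9, 0.2, 0.0]
contact_force: [0.3, -0.5, -0.1]
gripper_width: 80.0
grasp_force: 0.0
```

>>> send_rows(
  increments=[
    [0.0878, 0, 0, -0.02, 0, 0, 0],
    [0.0878, -0.02, 0, -0.04, 0, 0, 0],
    [0.0878, -0.04, 0, -0.05, 0, 0, 0],
    [0.0878, -0.05, 0, -0.05, 0, 0, 0],
    [0.0878, -0.05, 0, -0.05, 0, 0, 0],
  ],
)

```text
t: 26.13
tcp_pos: [433.7, -156.1, 231.7]
eef_rot: [179.9, 0.0, -0.1]
contact_force: [-0.7, 0.9, -0.1]
gripper_width: 87.9
grasp_force: 0.0
```

>>> send_rows(
  increments=[
    [0.0878, 0, 0, 0, 0, 0, 0],
    [0.0878, 0, 0, 0, 0, 0, 0],
    [0.0878, 0, 0, 0, 0, 0, 0],
    [0.0878, 0, 0, 0, 0, 0, 0],
    [0.0878, 0, 0, 0, 0, 0, 0],
  ],
)

```text
t: 26.55
tcp_pos: [435.8, -155.5, 231.1]
eef_rot: [-180.0, 0.0, 0.0]
contact_force: [-0.2, -0.6, 0.6]
gripper_width: 87.7
grasp_force: 0.0
```

```bash
python3 - <<'E'
from h import *
st=manip.read_state(); print(st['tcp_pos'])
s=manip.snapshot('wrist'); T=cam(s,st); P=cloud(s,T); z=P[...,2]
m=(z>125)&(z<150)&(np.hypot(P[...,0]-487,P[...,1]+155)<30); print('handle top',np.median(z[m]),m.sum())
sd=manip.snapshot('side'); cv2.imwrite('pics/f.png',np.hstack([cv2.resize(s['pixels'][60:260,180:380],(400,400)),cv2.resize(sd['pixels'][200:380,140:320],(400,400))]))
E
```

```text
[ 435.83764892 -155.51090031  231.13219611]
handle top 136.30824195435795 765
```

View pics/f.png

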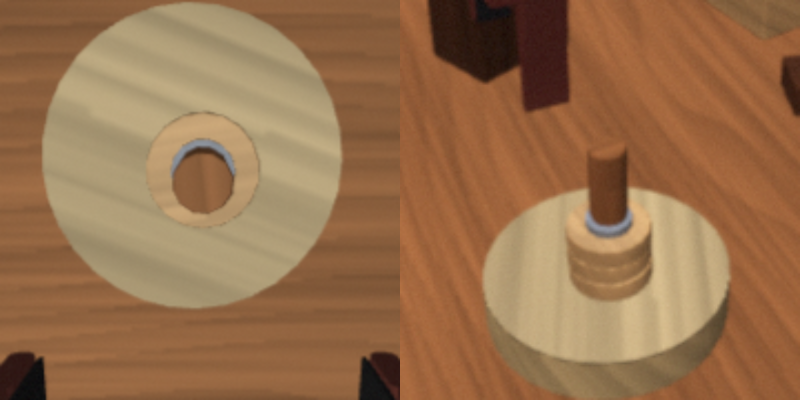

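```bash
python3 -c "
from bench import manip; print(manip.sign_off())"
```

```text
the job is handed in; nothing more can be done
None
```

The three rounds are lined up in their original order. The rod is through all of them into the jig's bore, with its collar resting on the top round. I let go of it and handed the job in at about 27 s; the force reading stayed near zero until the collar touched down at about 9 N.

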